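# Take the dovetailed rail out for chamfering

## Robot

A 6-joint arm with a two-finger parallel gripper is mounted at the origin on a cart in front of the work surface, level with it; the furniture and walls round the work are solid. World frame = base frame: x ahead of the robot, y to its left, z up, the work surface at z = 0. Lengths are in m, angles in rad, forces in N, time in s.
With the tool pointing down it reaches from about 0.35 to 0.725 m from the base axis. Payload 6 kg.
Tool frame: the origin (TCP) lies at the very end of the fingers, on their centre line; the grasp point (between the pads) lies 19 mm behind it; z points along the fingers, y is the direction in which the jaws open and shut (so a half turn about z gives the same grasp; the last joint's range is limited). The gripper opens to 85 mm and grips with 20 to 120 N. Pads are 22 mm wide; open, the fingers measure 114 mm over their backs; the gripper's body (76 mm by 85 mm) begins 54 mm behind the grasp point. The pads swing forward as they close: fully open they stand 13 mm farther back than shut.
Start: joints at [-0.925, 0.04, 0.085, 0, -1.615, -0.334], TCP at [0.184, -0.571, 0.231] pointing down, gripper open.
Joint ranges: [-2.56, 2.56], [-1.29, 2.01], [-1.08, 1.49], [-3.29, 1.98], [-2.81, -0.18], [-2.99, 2.99]. Speed limits (rad/s): [2.57, 2.57, 3.01, 3.14, 3.14, 3.14].

## Interface

Orientations are given as a rotation vector (axis times angle).
In Python, from rig import * gives the robot as it stands.
- The arm moves only by the tool jog_arm, never from a script. Its argument "rows" is a list that holds one entry, the list of rows, each a list of 7 numbers: the turn, a rotation vector about the tool's x, y, z in degrees, then the shift along the tool's x, y, z in m, then the finger opening in m, from 0 to 0.0854. In form: [[[rx, ry, rz, tx, ty, tz, gripper], ...]]. A call has 1 to 12 rows; each row is the pose to reach, as a shift and turn from the pose measured when the call began, along the tool's axes at that moment; what a row does not reach only later rows make up. A row lasts 1/8 s, in which the tool goes at most 62.5 mm and 10.7 degrees, less where a joint would pass 70% of its speed; a pose out of reach is approached as far as the arm can. A call with a gripper value outside its range is refused whole. The fingers move at their own pace and stop on an object; "newtons" is the grip in N (left out, the last holds). Time passes only in rows, so rows that repeat a pose let the fingers close. It gives the time, the measured TCP pose, the force and the opening at its end, in the units of the state.
- state(): the state, without advancing time (a new reading comes with each control period).
- read_camera(name): name is "scene" or "top" or "wrist"; returns a dict with "pixels" (384x512x3 uint8, blue, green, red), "z_map" (384x512 float32, m along the optical axis (not along the pixel's ray), 0 where there is no reading), "fx", "fy", "cx", "cy" (pixels), "distortion" ([k1, k2, p1, p2, k3] as OpenCV has them; the pictures are not rectified), "rvec" (rotation vector, rad) and "tvec" (3), from world to camera coordinates, as OpenCV has them; the wrist camera has in their place "T_tool_cam" (4x4, takes a point from camera to tool coordinates, whose origin is the TCP and whose axes are the flange's). Camera axes: x right, y down, z forward; pixel columns grow to the right and rows downward; lengths in m; the calibration is good to about 2 mm. A picture is of the moment at which its call begins: read the wrist's pose just before it.
- job_done(): hands the job in, once; it reports no verdict.
Trained networks look in the newest picture that a camera, given by its name, has taken for a name from the list of things; names that differ only in an ending like _2 or _b are one class to them, and where a whole thing is asked for, a point or a joint stands for the part that bears it (a point fixed in the world has none). Each returns a list of dicts, best first, with "score" (0 to 1); they miss things now and then, are a little off and sometimes report something else, mostly with a low value. They report only what shows in the picture. A call takes as long as a camera call.
- look_for(camera, thing): "point" ([x, y, z] in m, in world coordinates, good to about 4 mm: the middle of the surface that is visible of it).
- landmark_of(camera, thing): "point" ([x, y, z] in m, in world coordinates, good to about 4 mm: a listed point, or the origin of a listed thing).
The state is a dict: "time_s": time; "joints": joint angles; "dq": joint speeds; "joint_efforts": joint torques, N m; "tool_pos": TCP position; "orientation": TCP orientation; "wrist_force": force on the tool from outside, world axes, zero at the start; "wrist_torque": the same for the moment, N m; "opening": finger opening in m.
Only numpy, scipy, OpenCV 4.12 (cv2) and the standard library are available. Lean on these libraries where they do the work, as an engineer would, in place of code of your own. Each camera call takes 0.05 s, during which the arm holds its last target.

## Task

The front top rail of the small dry-fitted drawer carcass is to be chamfered: take the offcut that still lies in the chamfering cradle out and lay it down on the free bench, swing the carcass's hold-down clamp fully open, then lift the dovetailed rail straight up until it is clear of its sockets, gently and never sideways, for the thin wood round the sockets splits easily. Lay the rail gently in the V of the cradle, tipped so that one of its long edges is uppermost for planing, its end butted against the cradle's stop. Leave the clamp open and do not shift the other tools on the bench.

Things in the scene. Friction and masses are not known exactly. Their poses are not given: they have to be found in the camera images.
- assembly_board: Fixed board, 18 mm thick, with a dry-fitted drawer carcass and a toggle clamp. Origin on the bench under the front rail's centre; x to the carcass's back, y left along the rail, z up. Carcass: x -24..140, y -84..84, top z 138 mm; 120 mm clear between the sides; floor z 39; inside it runners below z 65, back rail x 94..138. Clamp riser right of it: x -31..31, y -115..-167, top z 130 mm.
- rail_seat (a point): Where the middle of the front rail sits in the carcass (fixed to assembly_board, 124 mm above its origin, same axes). The dovetail sockets are open at the top and 28 mm deep; play is 1.5 mm all round, so the rail can only go straight up and binds if pulled sideways or tipped.
- front_rail: Loose pine rail, 0.11 to 0.23 kg: body 44 wide (x) x 117 long (y) x 28 mm thick (z), plus a dovetail 18 mm long at each end (22 mm wide at the neck, 31 at the end): 153 mm in all. Origin: centre of its underside. At the start its axes are the board's and its top is flush with the carcass. Grasp it across the 44 mm at mid length; there is free room below and on both sides.
- socket_wood: The top 28 mm of the two side boards (fixed to assembly_board, same origin and axes): the wood round the dovetail sockets, as thin as 7 mm in front of them. It must not be pressed hard by the rail.
- rail_mid (a point): Middle of the front rail in all three directions (14 mm above its underside); axes as front_rail.
- clamp_handle (a joint): Angle of the toggle clamp's handle (rad): 0 clamped (handle upright, arm level, its rubber pad on the right end of the front rail), 1.2 fully open. The handle's top swings to the board's -y, away from the carcass, and the arm rises with it (1.3 times the angle) until upright. It takes about 4 N at the grip; it stays where it is left.
- handle_pivot (a point): The clamp handle's hinge, fixed to assembly_board (x 0, y -148, z 159 mm in its frame), same axes; the handle turns about its x axis. The clamp's arm, 12 mm thick, is hinged at y -130, z 168 mm of the board's frame; clamped, it reaches level to y -63, its top at z 174, its spindle's top at z 184 mm. The clamp's steel body reaches up to z 177 mm.
- handle_grip (a point): Middle of the handle's black grip (20 mm thick, 75 mm long), 85 mm from the handle's hinge; the handle ends 112 mm from the hinge. z points along the handle to its free end, x along the hinge axis. The grip can be held across x or pushed over at its carcass side with shut fingers, above the arm.
- cradle: Fixed chamfering cradle: base 90 x 190 x 16 mm, two V-blocks 20 mm thick and an end stop. Origin on the bench midway between the blocks; y along the V, z up. Blocks: y -52..-32 and 32..52 (64 mm clear between for the fingers), x -38..38 mm. V: both faces at 45 degrees, bottom at x 0, z 68, upper ends z 93 mm. Stop: face at y 77 mm, 62 wide, top z 112. A vise, up to 0.11 m high, stands nearer the robot.
- offcut: Loose pine offcut, 38 wide (x) x 110 long (y) x 30 mm thick (z), 0.06 kg, lying in the cradle's V along it, its z axis tipped 45 degrees to the cradle's -x (towards the robot). Origin: centre of its underside. Grasp it across its 38 mm between the blocks. The bench is free between vise and assembly board, for 60 mm all round x 0.42, y -0.215 m (world).
- offcut_mid (a point): Middle of the offcut, 15 mm above its underside; axes as offcut. Put down, the offcut must lie on the bench top itself, clear of the cradle and not on the assembly board.
- cradle_seat (a point): Where rail_mid comes to lie, give or take 6 mm in x, when the rail lies in the V with a long edge up and its end against the stop: x 0, y 0, z 93.5 mm in cradle's frame, same axes. The rail may lean either way (its z axis tipped 45 degrees to the cradle's -x or +x), with either end at the stop.
- chalk_reel: Bystander: blue chalk-line reel, 52 x 135 x 55 mm, lying at the front edge of the bench. Origin: centre of its underside.
- tape_measure: Bystander: yellow tape measure, 41 x 89 x 70 mm, near the front edge of the bench. Origin: centre of its underside.
- sanding_block: Bystander: cork sanding block, 62 x 106 x 34 mm, right of the assembly board. Origin: centre of its underside.
- pencil: Bystander: flat red carpenter's pencil, 15 x 168 x 8 mm, right of the assembly board. Origin: centre of its underside.
- spring_clamp_1: Bystander: orange spring clamp lying flat, 79 x 132 x 24 mm, at the front left beside the vise. Origin: centre of its underside.

How it is judged:
On the way, in this order (a step that is already met when the one before it is completed fails the run):
1. the offcut lies on the bench away from the cradle, and the clamp is swung open (height (world z) of offcut_mid below 0.025 m and horizontal distance between offcut_mid and cradle above 0.12 m and linear speed of offcut below 0.02 m/s and value of joint clamp_handle above 0.95 rad), for 0.1 s.
2. the rail has been lifted straight up, clear of its sockets: more than 30 mm above its seat, still above it within 15 mm (z of rail_mid in the frame of rail_seat above 0.03 m and horizontal distance between rail_mid and rail_seat below 0.015 m), for 0.05 s.
At the end, for the whole second after the job is handed in: The rail lies at rest in the cradle's V, its faces at 45 degrees (within 6) with an edge up, along the V within 3.4 degrees and down in it (6 mm), its end within 4 mm of the stop; the clamp is open (past 0.95 rad); the offcut lies on the bench over 120 mm from the cradle (all of step 1 and x of rail_mid in the frame of cradle_seat between -0.012 and 0.012 m and z of rail_mid in the frame of cradle_seat between -0.006 and 0.006 m and y of rail_mid in the frame of cradle_seat between -0.004 and 0.004 m and angle between the y axis of front_rail and the y axis of cradle, either way round below 0.06 rad and angle between front_rail's own z axis and vertical between 0.68 and 0.89 rad and linear speed of front_rail below 0.01 m/s and angular speed of front_rail below 0.1 rad/s); the robot touches nothing.
It fails at once if the rail is pressed against the wood round its sockets with more than 20 N (contact force between front_rail and socket_wood above 20 N).
It fails at once if the rail is dropped into the cradle (faster than 0.3 m/s within 30 mm of its place) (distance between rail_mid and cradle_seat below 0.03 m and linear speed of front_rail above 0.3 m/s).
It fails at once if the rail is forced into the cradle (more than 60 N) (contact force between front_rail and cradle above 60 N).
It fails at once if another tool on the bench is shifted by more than 15 mm (distance of any of chalk_reel, tape_measure, sanding_block, pencil, spring_clamp_1 from where it was at the start of the episode above 0.015 m).
It also fails if it takes over 67 s, if anything falls off the work surface, if the arm or the gripper's body presses on something with over 40 N, if the wrist force passes 120 N, or if a joint passes its speed limit or range.

## Working session

There is one attempt and no reset: what is moved stays moved. The work goes in short steps, Python scripts to look and compute and a tool call to move; the robot and the scene stay as the last step left them, time stands still between calls to the robot, and variables do not carry over. Pictures are saved under pics/ and viewed, and the job is handed in when it is done.

Besides the shell and the picture viewer there is one more tool, called after "Request:" by a JSON object that holds its "method" and its "body". jog_arm: Moves the arm, as the interface text tells. Its arguments: {"type":"object","properties":{"rows":{"type":"array"},"newtons":{"type":"number"}},"required":["rows"]}

```bash
ls; mkdir -p pics; cat > h.py <<'E'
from rig import *
import numpy as np, cv2
from scipy.spatial.transform import Rotation as R
E
python3 - <<'E'
from h import *
s=state(); print({k:np.round(v,3).tolist() for k,v in s.items()})
for n in ['scene','top']:
    c=read_camera(n); cv2.imwrite(f'pics/{n}0.png',c['pixels'])
    for t in ['assembly_board','front_rail','rail_mid','handle_pivot','handle_grip','cradle','offcut','offcut_mid','cradle_seat','rail_seat','sanding_block','pencil','spring_clamp_1','chalk_reel','tape_measure']:
        r=landmark_of(n,t)
        print(n,t,[(np.round(q['point'],3).tolist(),round(q['score'],2)) for q in r[:2]])
print(state()['time_s'])
E
```

```text
pics
{'time_s': 0.0, 'joints': [-0.925, 0.041, 0.084, -0.0, -1.616, -0.334], 'dq': [-0.001, -0.001, 0.001, -0.002, 0.001, 0.001], 'joint_efforts': [0.001, -36.821, 34.742, 6.933, -0.005, -0.0], 'tool_pos': [0.184, -0.571, 0.23], 'orientation': [0.488, -3.103, -0.003], 'wrist_force': [0.068, -0.502, 0.135], 'wrist_torque': [0.016, 0.018, 0.035], 'opening': 0.086}
scene assembly_board []
scene front_rail [([0.543, -0.206, 0.112], 0.76), ([0.607, 0.018, 0.085], 0.52)]
scene rail_mid [([0.543, -0.209, 0.124], 0.71)]
scene handle_pivot [([0.517, -0.35, 0.157], 0.92)]
scene handle_grip [([0.561, -0.552, -0.002], 0.63)]
scene cradle [([0.593, 0.016, -0.0], 0.95)]
scene offcut [([0.608, 0.016, 0.088], 0.93), ([0.403, -0.453, 0.0], 0.29)]
scene offcut_mid [([0.601, 0.016, 0.096], 0.58), ([0.593, 0.016, 0.092], 0.37)]
scene cradle_seat [([0.594, 0.018, 0.093], 0.93), ([0.562, -0.55, 0.002], 0.5)]
scene rail_seat [([0.549, -0.204, 0.124], 0.58), ([0.542, -0.208, 0.111], 0.58)]
scene sanding_block [([0.559, -0.55, -0.0], 0.56), ([0.451, 0.031, -0.002], 0.54)]
scene pencil [([0.457, -0.546, -0.00
[... 247 characters left out ...]
[([0.547, -0.208, 0.123], 0.98)]
top handle_pivot [([0.524, -0.356, 0.163], 0.93)]
top handle_grip [([0.516, -0.352, 0.246], 0.57)]
top cradle [([0.595, 0.016, 0.0], 0.75)]
top offcut [([0.607, 0.02, 0.082], 0.63), ([0.562, -0.554, 0.001], 0.62)]
top offcut_mid [([0.601, 0.022, 0.09], 0.79)]
top cradle_seat [([0.593, 0.019, 0.095], 0.93)]
top rail_seat [([0.548, -0.209, 0.127], 0.97)]
top sanding_block [([0.562, -0.552, -0.001], 0.78)]
top pencil [([0.455, -0.541, -0.001], 0.49)]
top spring_clamp_1 [([0.449, 0.028, -0.002], 0.63), ([0.522, -0.355, 0.163], 0.54)]
top chalk_reel [([0.525, -0.354, 0.16], 0.65), ([0.402, -0.455, 0.002], 0.58)]
top tape_measure [([0.38, -0.353, 0.002], 0.55)]
1.6
```

View pics/scene0.png

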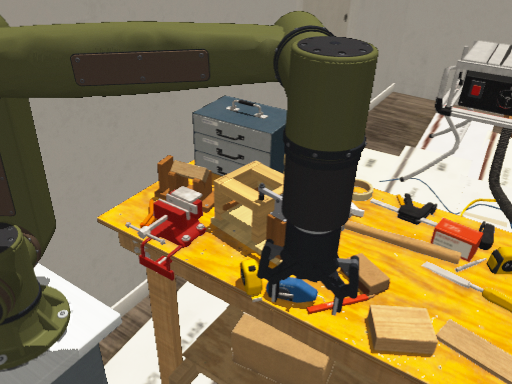

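View pics/top0.png

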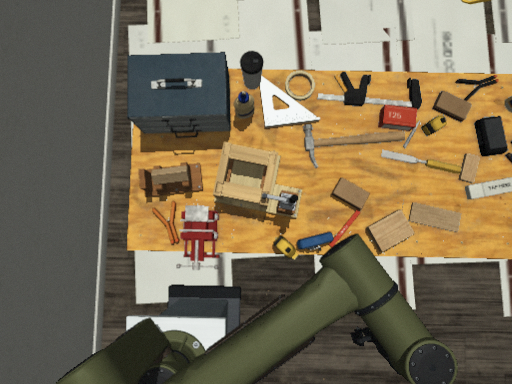

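```bash
cat >> h.py <<'E'
def cloud(c):
    K=np.array([[c['fx'],0,c['cx']],[0,c['fy'],c['cy']],[0,0,1]])
    h,w=c['z_map'].shape
    u,v=np.meshgrid(np.arange(w),np.arange(h))
    p=cv2.undistortPoints(np.stack([u,v],-1).reshape(-1,1,2).astype(np.float64),K,np.array(c['distortion'],float)).reshape(h,w,2)
    z=c['z_map'].astype(float)
    P=np.dstack([p[...,0]*z,p[...,1]*z,z])
    if 'rvec' in c:
        M=cv2.Rodrigues(np.array(c['rvec'],float))[0]
        W=(P-np.array(c['tvec']).reshape(3))@M
    else:
        s=c['s']; T=np.array(c['T_tool_cam']); A=R.from_rotvec(s['orientation']).as_matrix()
        W=(P@T[:3,:3].T+T[:3,3])@A.T+np.array(s['tool_pos'])
    W[z==0]=np.nan
    return W
def wrist(name=None):
    s=state(); c=read_camera('wrist'); c['s']=s
    if name: cv2.imwrite(f'pics/{name}.png',c['pixels'])
    return c
E
python3 - <<'E'
from h import *
c=read_camera('top'); W=cloud(c)
np.save('W.npy',W); np.save('I.npy',c['pixels'])
cv2.imwrite('pics/topcrop.png',cv2.resize(c['pixels'][120:280,120:320],None,fx=4,fy=4*0.93,interpolation=cv2.INTER_CUBIC)[:600])
z=W[...,2]
for nm,lo,hi,xr,yr in [('carcass top',.128,.146,(.45,.75),(-.32,-.1)),('cradle base',.010,.022,(.5,.7),(-.1,.14)),('cradle/offcut',.085,.13,(.5,.7),(-.1,.14)),('bench',-.02,.01,(.4,.75),(-.5,.1)),('board',.012,.024,(.48,.75),(-.45,-.1))]:
    m=(z>lo)&(z<hi)&(W[...,0]>xr[0])&(W[...,0]<xr[1])&(W[...,1]>yr[0])&(W[...,1]<yr[1])
    Q=W[m]; print(nm,len(Q),np.median(Q[:,2]) if len(Q) else '',cv2.minAreaRect((Q[:,:2]*1000).astype(np.float32)) if len(Q)>5 else '')
i=np.argwhere((np.abs(W[...,0]-.55)<.004)&(np.abs(W[...,1]+.2)<.004)); print(i)
E
```

```text
carcass top 2023 0.13797136372343907 ((596.8922119140625, -233.94427490234375), (205.06175231933594, 169.15640258789062), 79.508056640625)
cradle base 626 0.015955161568353644 ((577.5355224609375, 1.018096923828125), (140.92066955566406, 234.9468994140625), 11.864398956298828)
cradle/offcut 868 0.10399565998442559 ((560.8973999023438, 7.751014709472656), (147.41339111328125, 196.07342529296875), 7.851895809173584)
bench 11215 4.185711112605664e-05 ((575.0205078125, -199.99838256835938), (349.90478515625, 599.9307250976562), 0.005975313950330019)
board 794 0.018270702383043524 ((558.6179809570312, -314.2569274902344), (202.35720825195312, 418.9451904296875), 35.294036865234375)
[[189 238]
 [189 239]
 [189 240]
 [190 238]
 [190 239]
 [190 240]
 [191 239]
 [191 240]]
```

View pics/topcrop.png

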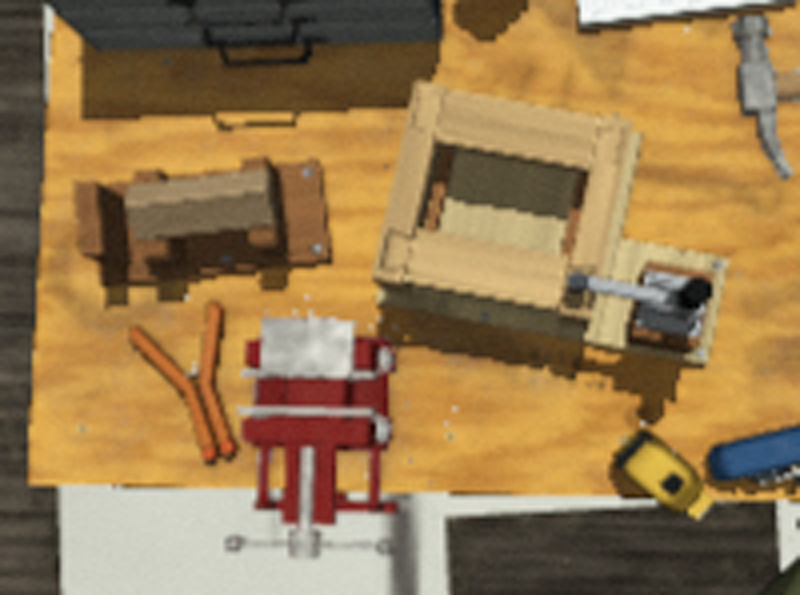

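```bash
cat >> h.py <<'E'
def Rtool(yaw,tilt):
    """object yaw (deg); tilt about object y: tool z=(sin t,0,-cos t) in obj frame, tool x=-y obj"""
    t=np.radians(tilt); z=np.array([np.sin(t),0,-np.cos(t)]); x=np.array([0,-1,0]); y=np.cross(z,x)
    return R.from_euler('z',yaw,degrees=True).as_matrix()@np.column_stack([x,y,z])
def rel(pos,Rt,s=None):
    s=s or state(); A=R.from_rotvec(s['orientation']).as_matrix()
    rv=np.degrees(R.from_matrix(A.T@Rt).as_rotvec()); d=A.T@(np.array(pos)-s['tool_pos'])
    return np.round(rv,2).tolist()+np.round(d,4).tolist()
def st():
    s=state(); print(round(s['time_s'],2),'pos',np.round(s['tool_pos'],4).tolist(),'j',np.round(s['joints'],2).tolist(),'F',np.round(s['wrist_force'],1).tolist(),'op',round(s['opening'],4))
    return s
E
python3 - <<'E'
from h import *
c=read_camera('wrist'); print(np.round(c['T_tool_cam'],3), c['fx'],c['cx'],c['cy'])
W=np.load('W.npy');z=W[...,2]
# yaw of cradle from offcut ridge/ base; carcass yaw
from scipy.optimize import minimize
m=(abs(z-.138)<.004)&(W[...,0]>.45)&(W[...,0]<.75)&(W[...,1]>-.32)&(W[...,1]<-.1)
n,l,stt,ce=cv2.connectedComponentsWithStats(m.astype(np.uint8)); k=1+np.argmax(stt[1:,4]); Q=W[l==k]
print(len(Q),cv2.minAreaRect((Q[:,:2]*1000).astype(np.float32)))
# vise extent
for x in np.arange(.36,.56,.02):
    mm=(abs(W[...,0]-x)<.01)&(W[...,1]>-.2)&(W[...,1]<.12)&(z>.02); q=W[mm]; print(round(x,2),len(q),q[:,1].min().round(3) if len(q) else '',q[:,1].max().round(3) if len(q) else '',q[:,2].max().round(3) if len(q) else '')
# cradle: points z>.02
m=(z>.06)&(z<.12)&(W[...,0]>.53)&(W[...,0]<.68)&(W[...,1]>-.08)&(W[...,1]<.13)
Q=W[m]
top=Q[Q[:,2]>.1]; print('stop',len(top),top[:,:].mean(0), )
st=Q[Q[:,1]>.08]; print(len(st),cv2.minAreaRect((st[:,:2]*1000).astype(np.float32)))
of=Q[(Q[:,1]<.07)&(Q[:,1]>-.03)&(Q[:,2]>.107)]; print('ridge',len(of),np.polyfit(of[:,1],of[:,0],1))
m=(abs(z-.016)<.003)&(W[...,0]>.53)&(W[...,0]<.68)&(W[...,1]>-.09)&(W[...,1]<.13)
n,l,stt,ce=cv2.connectedComponentsWithStats(m.astype(np.uint8))
Q=W[m]; print('base',cv2.minAreaRect((Q[:,:2]*1000).astype(np.float32)))
yaw=10
p=np.array([.594,.0165,.09]); 
Rt=Rtool(9,45); tcp=np.array([.594,.0165,.093])-Rt[:,2]*.15
print(tcp,rel(tcp,Rt))
E
```

```text
[[-0.001 -0.957 -0.289  0.075]
 [ 1.    -0.    -0.001 -0.001]
 [ 0.001 -0.289  0.957 -0.142]
 [ 0.     0.     0.     1.   ]] 272.34239036228905 253.67849617496117 193.82647375964802
1717 ((602.31884765625, -215.99600219726562), (168.07009887695312, 164.13380432128906), 79.84454345703125)
0.36 84 -0.09 -0.049 0.089
0.38 92 -0.09 0.022 0.089
0.4 190 -0.125 0.026 0.108
0.42 261 -0.128 0.034 0.108
0.44 172 -0.121 0.038 0.105
0.46 260 -0.122 0.064 0.114
0.48 262 -0.127 0.082 0.116
0.5 137 -0.105 0.085 0.115
0.52 51 -0.2 0.021 0.142
0.54 231 -0.2 0.101 0.147
0.56 390 -0.2 0.107 0.145
stop 491 [0.59541182 0.04053727 0.10918312]
201 ((583.7259521484375, 100.09809875488281), (63.07398223876953, 19.187238693237305), 8.151329040527344)
ridge 179 [-0.14039781  0.60310862]
base ((594.2924194335938, 25.534042358398438), (89.68578338623047, 190.0039520263672), 8.482339859008789)
[ 4.89239831e-01 -9.23806562e-05  1.99066017e-01] [37.08, -31.74, -76.63, -0.4656, 0.4498, 0.0322]
```

```bash
python3 - <<'E'
from h import *
W=np.load('W.npy');z=W[...,2]
o=np.array([.5953,.0161,0]); Rc=R.from_euler('z',8.3,degrees=True).as_matrix()
L=(W-o)@Rc
m=(z>.03)&(L[...,0]<-.05)&(L[...,0]>-.25)&(abs(L[...,1])<.13)
q=L[m]
for y in np.arange(-.13,.06,.01):
    k=q[abs(q[:,1]-y)<.005]
    if len(k): i=np.argmax(k[:,0]+k[:,2]); print(round(y,3),len(k),k[i].round(3), ((k[i,0]+k[i,2])/2**.5).round(4), k[:,2].max().round(3))
print('mid axis', (0.0028+.092)/2**.5, 'rail',(.0057+.0935)/2**.5)
E
```

```text
-0.13 8 [-0.067 -0.13   0.138] 0.0499 0.14
-0.12 18 [-0.127 -0.116  0.101] -0.0181 0.105
-0.11 64 [-0.11  -0.106  0.105] -0.0037 0.108
-0.1 88 [-0.109 -0.095  0.111] 0.0015 0.113
-0.09 98 [-0.108 -0.086  0.115] 0.0043 0.115
-0.08 116 [-0.105 -0.081  0.115] 0.0073 0.115
-0.07 157 [-0.103 -0.066  0.115] 0.0083 0.115
-0.06 166 [-0.101 -0.056  0.112] 0.0076 0.113
-0.05 158 [-0.101 -0.05   0.113] 0.0086 0.116
-0.04 139 [-0.1   -0.041  0.114] 0.0099 0.114
-0.03 68 [-0.118 -0.025  0.103] -0.0108 0.11
-0.02 47 [-0.115 -0.022  0.1  ] -0.0103 0.104
-0.01 19 [-0.141 -0.015  0.091] -0.0352 0.104
mid axis 0.06703372285648469 rail 0.07014499269370551
```

Request:
{"method": "jog_arm", "body": {"rows": [[[3,-2.7,-6.4,-0.039,0.037,-0.03,0.085],[6,-5.3,-12.8,-0.078,0.075,-0.06,0.085],[9.3,-8,-19.3,-0.117,0.112,-0.08,0.085],[12.3,-10.7,-25.7,-0.155,0.15,-0.09,0.085],[15.4,-13.3,-32,-0.194,0.187,-0.09,0.085],[18.5,-16,-38.5,-0.233,0.225,-0.08,0.085],[21.6,-18.7,-45,-0.272,0.262,-0.07,0.085],[24.7,-21.3,-51.3,-0.311,0.3,-0.05,0.085],[27.8,-24,-57.8,-0.35,0.337,-0.03,0.085],[31,-26.7,-64,-0.388,0.375,-0.01,0.085],[34,-29.3,-70.6,-0.427,0.412,0.01,0.085],[37,-32,-77,-0.466,0.45,0.032,0.085]]]}}

```text
time_s: 3.2
tool_pos: [0.49, 0.0028, 0.1997]
orientation: [-1.878, 1.583, -0.66]
wrist_force: [0.9, -0.4, -0.7]
opening: 0.085
```

```bash
cat >> h.py <<'E'
CO=np.array([.5953,.0161,0]); CY=8.3; RC=R.from_euler('z',CY,degrees=True).as_matrix()
BO=np.array([.5452,-.2058,0]); BY=-10.16; RB=R.from_euler('z',BY,degrees=True).as_matrix()
E
python3 - <<'E'
from h import *
s=st()
c=wrist('w1'); W=cloud(c); np.save('W1.npy',W)
L=(W-CO)@RC
q=L[(abs(L[...,0])<.04)&(abs(L[...,1])<.075)&(L[...,2]>.06)&(L[...,2]<.13)]
hi=q[q[:,2]>.108]; print('ridge',len(hi),hi[:,2].max(),np.polyfit(hi[:,1],hi[:,0],1),hi[:,1].min(),hi[:,1].max())
for t in ['offcut_mid','cradle_seat','cradle']:
    r=landmark_of('wrist',t); print(t,[((np.array(a['point'])-CO)@RC).round(4).tolist()+[round(a['score'],2)] for a in r[:2]])
Rt=Rtool(CY,45)
E
```

```text
3.2 pos [0.49, 0.0028, 0.1997] j [0.65, -1.17, -1.07, 0.4, -0.98, -0.58] F [0.9, -0.4, -0.7] op 0.085
ridge 994 0.11609732329903644 [-0.00945344  0.00040763] -0.05517677563146268 0.07498281866093441
offcut_mid [[0.0038, 0.004, 0.0877, 0.94]]
cradle_seat [[-0.142, 0.0344, 0.0034, 0.57]]
cradle [[-0.0061, 0.0034, -0.0005, 0.8], [0.0011, 0.003, 0.0865, 0.57]]
```

View pics/w1.png

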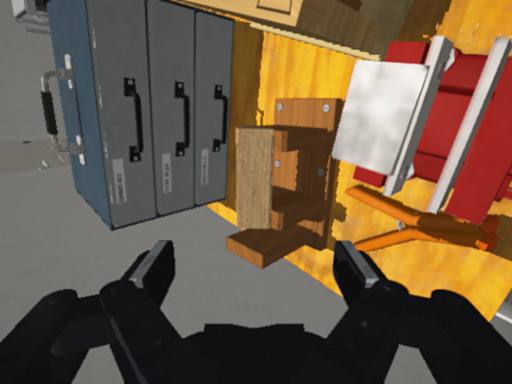

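```bash
python3 - <<'E'
from h import *
W=np.load('W1.npy'); L=(W-CO)@RC
# ridge profile along y
for y in np.arange(-.06,.1,.01):
    k=L[(abs(L[...,1]-y)<.004)&(L[...,2]>.05)&(L[...,2]<.13)&(abs(L[...,0])<.04)]
    if len(k): i=np.argmax(k[:,2]); print(round(y,3),k[i].round(4))
# offcut ends
k=L[(L[...,2]>.1)&(abs(L[...,0])<.03)&(L[...,1]<.07)]; print('offcut y',np.percentile(k[:,1],[0.5,99.5]))
k=L[(L[...,2]>.085)&(L[...,1]>.068)&(abs(L[...,0])<.04)]; print('stop', np.percentile(k[:,1],[1,5,50]),k[:,2].max())
k=L[(abs(L[...,2]-.016)<.003)&(abs(L[...,0])<.06)&(abs(L[...,1])<.12)]; print(cv2.minAreaRect((k[:,:2]*1000).astype(np.float32)))
Rt=Rtool(CY,45)
mid=CO+RC@np.array([.0028,.005,.092]); 
# tcp: 3mm short of underside: mid + z*(15-3)mm
tcp=mid+Rt[:,2]*.012
print(tcp,rel(tcp,Rt),rel(tcp-Rt[:,2]*.06,Rt))
E
```

```text
-0.05 [ 0.002  -0.0498  0.1159]
-0.04 [ 0.0021 -0.0409  0.1159]
-0.03 [ 0.0026 -0.0327  0.1155]
-0.02 [ 0.0027 -0.0161  0.1154]
-0.01 [ 0.0032 -0.0117  0.115 ]
0.0 [ 0.0028 -0.001   0.1153]
0.01 [0.0031 0.0079 0.1151]
0.02 [0.0031 0.0214 0.1151]
0.03 [0.0027 0.0293 0.1154]
0.04 [0.003  0.0377 0.1152]
0.05 [0.0025 0.0482 0.1156]
0.07 [0.0066 0.074  0.1027]
0.08 [-0.0123  0.0795  0.1124]
0.09 [-0.0297  0.0894  0.1124]
offcut y [-0.16386217  0.05325882]
stop [0.07442668 0.07468813 0.07698467] 0.1124061302432591
((-1.8827056884765625, 8.015480041503906), (188.6485137939453, 91.1240234375), 89.89938354492188)
[0.6057453  0.02267673 0.08351472] [-0.02, 0.86, 0.81, -0.0026, -0.002, 0.1654] [-0.02, 0.86, 0.81, -0.0035, -0.002, 0.1054]
```

Request:
{"method": "jog_arm", "body": {"rows": [[[0,0.9,0.8,-0.0035,-0.002,0.05,0.085],[0,0.9,0.8,-0.003,-0.002,0.1,0.085],[0,0.9,0.8,-0.003,-0.002,0.135,0.085],[0,0.9,0.8,-0.0025,-0.002,0.155,0.085],[0,0.9,0.8,-0.0025,-0.002,0.165,0.085],[0,0.9,0.8,-0.0025,-0.002,0.165,0.085]]]}}

```text
time_s: 4.15
tool_pos: [0.6061, 0.021, 0.0843]
orientation: [-1.863, 1.616, -0.671]
wrist_force: [-0.4, -0.7, 0.1]
opening: 0.0848
```

```bash
python3 - <<'E'
from h import *
s=st(); Rt=R.from_rotvec(s['orientation']).as_matrix()
mid=CO+RC@np.array([.0028,.005,.092]); print((mid-s['tool_pos'])@Rt, Rt.T@Rtool(CY,45))
E
```

```text
4.15 pos [0.6061, 0.021, 0.0843] j [0.43, -0.56, -1.05, 0.58, -0.38, -0.76] F [-0.4, -0.7, 0.1] op 0.0848
[-0.00168099  0.00059207 -0.01150066] [[ 9.99993635e-01  1.64836610e-03 -3.16438313e-03]
 [-1.64836908e-03  9.99998641e-01  1.66603417e-06]
 [ 3.16438158e-03  3.55004774e-06  9.99994993e-01]]
```

Request:
{"method": "jog_arm", "body": {"rows": [[[0,0,0,0,0,0,0.03],[0,0,0,0,0,0,0.03],[0,0,0,0,0,0,0.03],[0,0,0,0,0,0,0.03],[0,0,0,0,0,0,0.03],[0,0,0,0,0,0,0.03]]], "newtons": 35}}

```text
time_s: 4.9
tool_pos: [0.6061, 0.021, 0.0854]
orientation: [-1.862, 1.615, -0.671]
wrist_force: [-9.0, -0.4, 4.8]
opening: 0.0375
```

```bash
python3 - <<'E'
from h import *
s=st()
# put-down: offcut at (.42,-.215), keep yaw? choose tool down yaw CY-> options
for yaw in (8.3,-10,0):
    Rt=Rtool(yaw,0); print(yaw,rel([.42,-.215,.12],Rt),rel([.50,-.1,.30],Rtool(yaw,20)))
E
```

```text
4.9 pos [0.6061, 0.021, 0.0854] j [0.43, -0.57, -1.05, 0.58, -0.38, -0.76] F [-9.0, -0.4, 4.8] op 0.0375
8.3 [-45.08, -0.13, -0.18, 0.2075, 0.1292, -0.1783] [-25.08, -0.16, -0.15, 0.1051, -0.0656, -0.2379]
-10 [-44.7, 7.06, 17.17, 0.2075, 0.1292, -0.1783] [-24.88, 9.76, 15.4, 0.1051, -0.0656, -0.2379]
0 [-45.0, 3.13, 7.69, 0.2075, 0.1292, -0.1783] [-25.04, 4.34, 6.91, 0.1051, -0.0656, -0.2379]
```

Request:
{"method": "jog_arm", "body": {"rows": [[[0,0,0,0,-0.018,-0.018,0.03],[0,0,0,0,-0.05,-0.05,0.03],[-7,3,4,0.02,-0.065,-0.1,0.03],[-14,6,9,0.055,-0.066,-0.15,0.03],[-21,8,13,0.09,-0.066,-0.2,0.03],[-28,9,15.5,0.12,-0.04,-0.23,0.03],[-34,8.5,16.5,0.15,0,-0.23,0.03],[-40,8,17,0.18,0.037,-0.232,0.03],[-44.7,7,17.2,0.2075,0.073,-0.235,0.03],[-44.7,7,17.2,0.2075,0.073,-0.235,0.03]]]}}

```text
time_s: 6.15
tool_pos: [0.4181, -0.2162, 0.1975]
orientation: [2.014, -2.408, -0.008]
wrist_force: [0.5, 0.6, -0.2]
opening: 0.0376
```

```bash
python3 - <<'E'
from h import *
s=st()
c=wrist('w2'); W=cloud(c)
A=R.from_rotvec(s['orientation']).as_matrix(); T=(W-s['tool_pos'])@A
q=T[(abs(T[...,0])<.08)&(abs(T[...,1])<.017)&(T[...,2]>-.05)&(T[...,2]<.03)]
print(len(q),np.percentile(q,[1,50,99],axis=0).round(4))
print(rel([.42,-.215,.007],Rtool(BY,0)))
E
```

```text
6.15 pos [0.4181, -0.2162, 0.1975] j [-0.05, -0.31, -0.29, -0.0, -1.59, -0.13] F [0.5, 0.6, -0.2] op 0.0376
12991 [[-0.0308 -0.0167 -0.0267]
 [ 0.0219  0.     -0.0253]
 [ 0.0583  0.0167 -0.0049]]
[0.1, 0.07, 0.04, -0.0005, -0.0012, 0.1921]
```

View pics/w2.png

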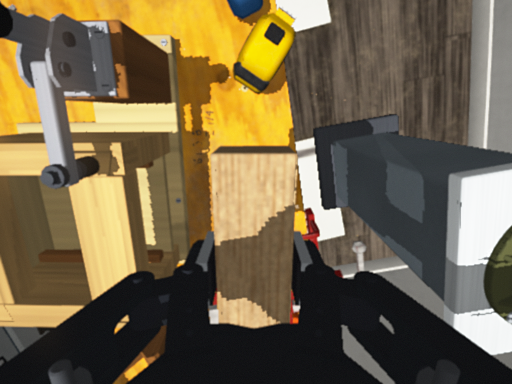

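Request:
{"method": "jog_arm", "body": {"rows": [[[0,0,0,0,-0.001,0.05,0.03],[0,0,0,0,-0.001,0.1,0.03],[0,0,0,0,-0.001,0.145,0.03],[0,0,0,0,-0.001,0.175,0.03],[0,0,0,0,-0.001,0.187,0.03],[0,0,0,0,-0.001,0.191,0.03],[0,0,0,0,-0.001,0.192,0.03],[0,0,0,0,-0.001,0.192,0.03]]]}}

```text
time_s: 7.2
tool_pos: [0.4206, -0.2155, 0.0082]
orientation: [-2.016, 2.408, 0.001]
wrist_force: [-0.4, -0.2, -0.6]
opening: 0.0378
```

```bash
python3 - <<'E'
from h import *
s=st()
E
```

```text
7.2 pos [0.4206, -0.2155, 0.0082] j [-0.05, -0.22, -0.57, -0.0, -1.22, -0.13] F [-0.4, -0.2, -0.6] op 0.0378
```

Request:
{"method": "jog_arm", "body": {"rows": [[[0,0,0,0,0,0.003,0.03],[0,0,0,0,0,0.0045,0.03],[0,0,0,0,0,0.0045,0.03],[0,0,0,0,0,0.0045,0.055],[0,0,0,0,0,0.0045,0.055],[0,0,0,0,0,0.0045,0.055],[0,0,0,0,0,-0.02,0.055],[0,0,0,0,0,-0.06,0.055],[0,0,0,0,0,-0.12,0.03],[0,0,0,0,0,-0.18,0],[0,0,0,0,0,-0.24,0],[0,0,0,0,0,-0.29,0]]]}}

```text
time_s: 8.7
tool_pos: [0.4203, -0.216, 0.3009]
orientation: [-2.016, 2.407, -0.002]
wrist_force: [0.2, -0.7, 0.2]
opening: -0.0003
```

```bash
python3 - <<'E'
from h import *
s=st()
c=wrist('w3'); W=cloud(c); np.save('W3.npy',W)
L=(W-BO)@RB
k=L[(abs(L[...,2]-.138)<.004)&(L[...,0]>-.05)&(L[...,0]<.2)&(L[...,1]>-.095)&(L[...,1]<.1)]
print(len(k),cv2.minAreaRect((k[:,:2]*1000).astype(np.float32)))
k=L[(L[...,2]>.2)&(L[...,2]<.285)&(abs(L[...,0])<.05)&(L[...,1]<-.11)&(L[...,1]>-.2)]
print('handle',len(k),np.percentile(k,[1,50,99],axis=0).round(4) if len(k) else '')
for t in ['offcut_mid','handle_grip','handle_pivot','rail_mid']:
  for cam in ['wrist','top']:
    if cam=='top': read_camera('top')
    r=landmark_of(cam,t); print(t,cam,[((np.array(a['point'])-BO)@RB).round(4).tolist()+[round(a['score'],2)] for a in r[:2]])
E
```

```text
8.7 pos [0.4203, -0.216, 0.3009] j [-0.05, -0.28, -0.08, -0.0, -1.77, -0.13] F [0.2, -0.7, 0.2] op -0.0003
11642 ((56.796180725097656, -2.4150619506835938), (168.38079833984375, 165.0528564453125), 89.7759780883789)
handle 2459 [[-0.012  -0.16    0.2027]
 [-0.008  -0.1492  0.2576]
 [ 0.0062 -0.1415  0.2701]]
offcut_mid wrist [[-0.1207, -0.0316, 0.0121, 0.8], [-0.0036, 0.0026, 0.1268, 0.33]]
offcut_mid top []
handle_grip wrist [[-0.0026, -0.1519, 0.2463, 0.93]]
handle_grip top [[0.001, -0.1467, 0.243, 0.47]]
handle_pivot wrist [[0.0008, -0.1528, 0.1598, 0.93]]
handle_pivot top [[0.0025, -0.1492, 0.1621, 0.96], [-0.0006, -0.0009, 0.125, 0.51]]
rail_mid wrist [[-0.003, -0.0006, 0.1265, 0.7]]
rail_mid top [[-0.001, 0.0016, 0.1259, 0.9]]
```

View pics/w3.png

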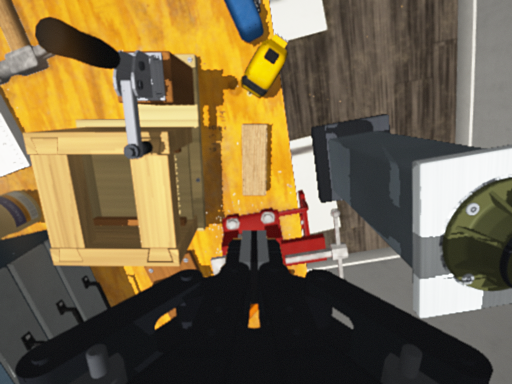

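```bash
python3 - <<'E'
from h import *
s=state(); Rt=Rtool(BY,0)
def b(x,y,z): return BO+RB@np.array([x,y,z])
print(rel(b(-.001,-.105,.301),Rt),rel(b(-.001,-.105,.249),Rt))
P0=np.array([-.148-0+.010+.011,.249])
for a in np.arange(0,1.21,.1):
    y=-.148-.09*np.sin(a)+.010*np.cos(a)+.011; z=.159+.09*np.cos(a)+.010*np.sin(a)
    print(round(a,2),'tx',round(-.105-y,4),'tz',round(.249-z,4))
E
```

```text
[0.02, 0.07, 0.05, 0.0731, -0.1201, -0.0033] [0.02, 0.07, 0.05, 0.0732, -0.1201, 0.0487]
0.0 tx 0.022 tz 0.0
0.1 tx 0.031 tz -0.0005
0.2 tx 0.0401 tz -0.0002
0.3 tx 0.049 tz 0.0011
0.4 tx 0.0578 tz 0.0032
0.5 tx 0.0664 tz 0.0062
0.6 tx 0.0746 tz 0.0101
0.7 tx 0.0823 tz 0.0147
0.8 tx 0.0896 tz 0.0201
0.9 tx 0.0963 tz 0.0262
1.0 tx 0.1023 tz 0.033
1.1 tx 0.1077 tz 0.0403
1.2 tx 0.1123 tz 0.0481
```

Request:
{"method": "jog_arm", "body": {"rows": [[[0,0,0,0.025,-0.04,-0.003,0],[0,0,0,0.05,-0.08,-0.003,0],[0,0,0,0.073,-0.12,-0.003,0],[0,0,0,0.073,-0.12,0.025,0],[0,0,0,0.073,-0.12,0.049,0],[0,0,0,0.073,-0.12,0.049,0]]]}}

```text
time_s: 10.1
tool_pos: [0.525, -0.3085, 0.2461]
orientation: [2.016, -2.407, -0.008]
wrist_force: [0.8, 0.6, 1.1]
opening: 0.0003
```

```bash
python3 - <<'E'
from h import *
s=st(); print(((np.array(s['tool_pos'])-BO)@RB).round(4))
E
```

```text
10.1 pos [0.525, -0.3085, 0.2461] j [-0.2, 0.07, 0.14, -0.0, -1.65, 0.03] F [0.8, 0.6, 1.1] op 0.0003
[-0.0018 -0.1046  0.2461]
```

Request:
{"method": "jog_arm", "body": {"rows": [[[0,0,0,0.02,0,-0.003,0],[0,0,0,0.031,0,-0.003,0],[0,0,0,0.042,0,-0.003,0],[0,0,0,0.053,0,-0.001,0],[0,0,0,0.064,0,0.002,0],[0,0,0,0.074,0,0.007,0],[0,0,0,0.083,0,0.012,0],[0,0,0,0.091,0,0.018,0],[0,0,0,0.098,0,0.025,0],[0,0,0,0.104,0,0.033,0],[0,0,0,0.109,0,0.04,0],[0,0,0,0.111,0,0.043,0]]]}}

```text
time_s: 11.6
tool_pos: [0.5049, -0.418, 0.202]
orientation: [2.015, -2.407, -0.009]
wrist_force: [0.6, -0.0, 4.2]
opening: 0.0002
```

```bash
python3 - <<'E'
from h import *
s=st(); print(((np.array(s['tool_pos'])-BO)@RB).round(4))
c=read_camera('scene'); cv2.imwrite('pics/s4.png',c['pixels']); W=cloud(c)
for cam in ['scene']:
    for t in ['handle_grip','handle_pivot']:
        r=landmark_of(cam,t); print(t,[((np.array(a['point'])-BO)@RB).round(4).tolist()+[round(a['score'],2)] for a in r[:2]])
E
```

```text
11.6 pos [0.5049, -0.418, 0.202] j [-0.39, 0.19, 0.2, -0.0, -1.58, 0.21] F [0.6, -0.0, 4.2] op 0.0002
[-0.0022 -0.2159  0.202 ]
handle_grip [[-0.0021, -0.2299, 0.1951, 0.64]]
handle_pivot [[0.0004, -0.1497, 0.1584, 0.92]]
```

View pics/s4.png

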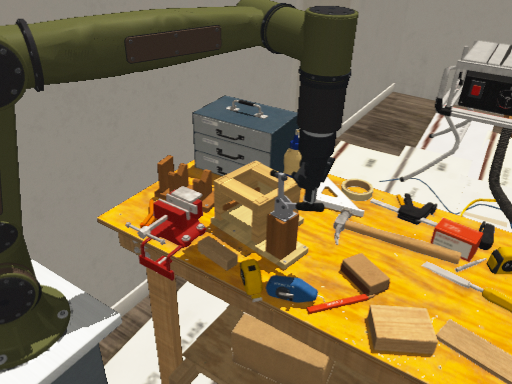

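Request:
{"method": "jog_arm", "body": {"rows": [[[0,0,0,0.002,0,0.004,0],[0,0,0,0.002,0,0.005,0],[0,0,0,0,0,-0.03,0],[0,0,0,0,0,-0.08,0.03],[0,0,0,-0.03,0,-0.13,0.085],[0,0,0,-0.08,0,-0.14,0.085],[0,0,0,-0.13,0,-0.13,0.085],[0,0,0,-0.18,-0.002,-0.11,0.085],[0,0,0,-0.22,-0.002,-0.1,0.085],[0,0,0,-0.22,-0.002,-0.1,0.085]]]}}

```text
time_s: 13.0
tool_pos: [0.5463, -0.1985, 0.3005]
orientation: [2.02, -2.402, -0.016]
wrist_force: [0.1, 0.0, 0.7]
opening: 0.0851
```

```bash
python3 - <<'E'
from h import *
s=st(); print(((np.array(s['tool_pos'])-BO)@RB).round(4))
c=wrist('w5'); W=cloud(c); np.save('W5.npy',W)
L=(W-BO)@RB
m=(abs(L[...,2]-.138)<.004)&(L[...,0]>-.05)&(L[...,0]<.2)&(L[...,1]>-.095)&(L[...,1]<.1)
k=L[m]; print(len(k),cv2.minAreaRect((k[:,:2]*1000).astype(np.float32)))
k=L[(L[...,2]>.2)&(abs(L[...,0])<.05)&(L[...,1]<-.06)&(L[...,1]>-.2)&(L[...,2]<.29)]
print('arm',len(k),np.percentile(k,[1,50,99],axis=0).round(4) if len(k) else '')
for t in ['rail_mid','handle_grip','handle_pivot']:
    r=landmark_of('wrist',t); print(t,[((np.array(a['point'])-BO)@RB).round(4).tolist()+[round(a['score'],2)] for a in r[:2]])
c=read_camera('top'); cv2.imwrite('pics/t5.png',c['pixels']); print(((np.array([landmark_of('top',t)[0]['point'] for t in ['handle_grip','handle_pivot']])-BO)@RB).round(4))
c=read_camera('scene'); cv2.imwrite('pics/s5.png',cv2.resize(c['pixels'][100:280,200:400],None,fx=3.3,fy=3.3,interpolation=cv2.INTER_CUBIC))
E
```

```text
13.0 pos [0.5463, -0.1985, 0.3005] j [-0.01, 0.02, 0.19, -0.01, -1.75, -0.17] F [0.1, 0.0, 0.7] op 0.0851
[-2.000e-04  7.300e-03  3.005e-01]
13776 ((56.881507873535156, -2.313262939453125), (167.75656127929688, 164.48477172851562), 89.97200012207031)
arm 1184 [[-0.0087 -0.1389  0.2262]
 [-0.0014 -0.1205  0.2353]
 [ 0.006  -0.1023  0.2383]]
rail_mid [[-0.0051, -0.0006, 0.1247, 0.93]]
handle_grip []
handle_pivot [[0.0009, -0.1519, 0.1572, 0.59]]
[[-0.0025 -0.225   0.187 ]
 [ 0.0038 -0.1509  0.1614]]
```

View pics/w5.png

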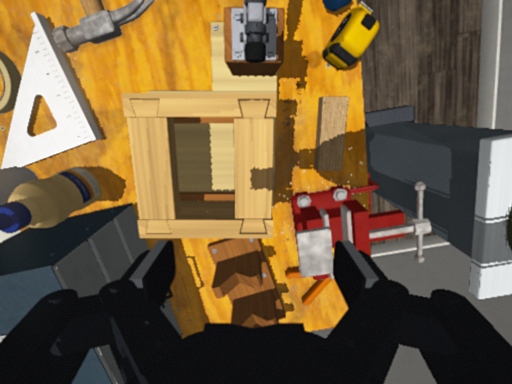

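View pics/s5.png

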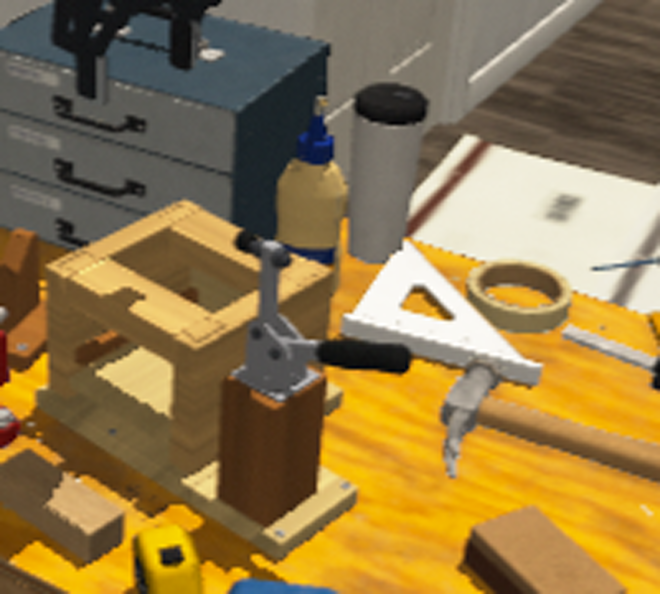

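```bash
python3 - <<'E'
from h import *
s=state(); A=R.from_rotvec(s['orientation']).as_matrix()
W=np.load('W5.npy'); T=(W-s['tool_pos'])@A
print('tool yaw vs board', (A.T@Rtool(BY,0)).round(4)[0])
m=(T[...,2]>-.045)&(T[...,2]<.01)&(abs(T[...,1])<.075)&(abs(T[...,0])<.05)
q=T[m]; 
for sgn in (1,-1):
    k=q[q[:,1]*sgn>0]; print(sgn,len(k),np.percentile(k,[1,5,50,95,99],axis=0).round(4).tolist())
    f=k[k[:,2]>-.02]; print('  inner', np.min(np.abs(f[:,1])), np.max(f[:,0]),np.min(f[:,0]), f[:,2].max())
# rail edges
L=(W-BO)@RB
for y in (-.045,-.03,-.015,0.,.01,.02,.03):
    k=L[(abs(L[...,2]-.138)<.004)&(abs(L[...,1]-y)<.003)&(L[...,0]<.06)]; 
    if len(k): print(y,k[:,0].min().round(4),k[:,0].max().round(4),len(k))
E
```

```text
tool yaw vs board [1.0e+00 5.0e-04 3.3e-03]
1 1767 [[-0.0125, 0.0427, -0.0445], [-0.0105, 0.043, -0.0432], [0.0048, 0.0435, -0.0306], [0.0093, 0.0551, -0.0142], [0.0097, 0.0564, -0.0116]]
  inner 0.04283033167168883 0.009755669193564976 -0.012865047091094994 -0.009832005135600954
-1 1797 [[-0.0128, -0.0552, -0.0446], [-0.0108, -0.054, -0.0433], [0.0044, -0.042, -0.031], [0.009, -0.0414, -0.0142], [0.0092, -0.0412, -0.0113]]
  inner 0.04100309163553133 0.00914477088672053 -0.013466294574624931 -0.009362115519973619
-0.045 -0.0233 0.0198 215
-0.03 -0.0224 0.0201 232
-0.015 -0.0228 0.0203 195
0.0 -0.0231 0.0206 194
0.01 -0.0221 0.0208 193
0.02 -0.0224 0.0197 179
0.03 -0.0226 0.0198 182
```

Request:
{"method": "jog_arm", "body": {"rows": [[[0,0,0,0,0,0.05,0.085],[0,0,0,0,0,0.1,0.085],[0,0,0,0,0,0.145,0.085],[0,0,0,0,0,0.175,0.085],[0,0,0,0,0,0.192,0.07],[0,0,0,0,0,0.1965,0.06],[0,0,0,0,0,0.1965,0.05],[0,0,0,0,0,0.1965,0.05]]], "newtons": 20}}

```text
time_s: 14.4
tool_pos: [0.5456, -0.2014, 0.1075]
orientation: [2.015, -2.409, -0.009]
wrist_force: [0.6, -0.1, -0.2]
opening: 0.05
```

```bash
cat >> h.py <<'E'
def chk():
    s=st(); A=R.from_rotvec(s['orientation']).as_matrix()
    print('board',((np.array(s['tool_pos'])-BO)@RB).round(4),'Fb',(np.array(s['wrist_force'])@RB).round(2),'M',np.round(np.array(s['wrist_torque'])@RB,2),(A.T@Rtool(BY,0)).round(4)[[0,1],[1,2]],(A.T@Rtool(BY,0)).round(4)[0,2])
E
python3 -c "
from h import *
chk()"
```

```text
14.4 pos [0.5456, -0.2014, 0.1075] j [-0.01, 0.02, -0.16, -0.0, -1.39, -0.17] F [0.6, -0.1, -0.2] op 0.05
board [-0.0004  0.0044  0.1075] Fb [ 0.62 -0.02 -0.18] M [-0.01 -0.04  0.03] [ 0.0004 -0.0046] 0.0033
```

Request:
{"method": "jog_arm", "body": {"rows": [[[0,0,0,0,0,0.004,0.048],[0,0,0,0,0,0.004,0.047],[0,0,0,0,0,0.004,0.0465],[0,0,0,0,0,0.004,0.0465]]], "newtons": 20}}

```text
time_s: 14.9
tool_pos: [0.5456, -0.2014, 0.1035]
orientation: [2.015, -2.409, -0.009]
wrist_force: [-0.0, -0.1, 0.7]
opening: 0.0465
```

```bash
python3 -c "
from h import *
chk()"
```

```text
14.9 pos [0.5456, -0.2014, 0.1035] j [-0.01, 0.02, -0.17, -0.0, -1.39, -0.17] F [-0.0, -0.1, 0.7] op 0.0465
board [-0.0004  0.0044  0.1035] Fb [-0.   -0.13  0.71] M [ 0.02 -0.02 -0.03] [ 0.0004 -0.0046] 0.0032
```

Request:
{"method": "jog_arm", "body": {"rows": [[[0,0,0,0,0,0,0.0455],[0,0,0,0,0,0,0.0455]]], "newtons": 20}}

```text
time_s: 15.15
tool_pos: [0.5455, -0.2014, 0.1035]
orientation: [2.015, -2.409, -0.009]
wrist_force: [-0.5, 0.2, 0.6]
opening: 0.0452
```

```bash
python3 -c "
from h import *
chk()"
```

```text
15.15 pos [0.5455, -0.2014, 0.1035] j [-0.01, 0.02, -0.17, -0.0, -1.39, -0.17] F [-0.5, 0.2, 0.6] op 0.0452
board [-0.0005  0.0044  0.1035] Fb [-0.57  0.06  0.64] M [0.04 0.28 0.02] [ 0.0004 -0.0048] 0.0032
```

Request:
{"method": "jog_arm", "body": {"rows": [[[0,0,0,0,0,0,0.0447],[0,0,0,0,0,0,0.0447]]], "newtons": 20}}

```text
time_s: 15.4
tool_pos: [0.5453, -0.2014, 0.1036]
orientation: [2.015, -2.409, -0.009]
wrist_force: [-1.6, 1.1, 1.5]
opening: 0.0449
```

```bash
python3 -c "
from h import *
chk()"
```

```text
15.4 pos [0.5453, -0.2014, 0.1036] j [-0.01, 0.02, -0.17, -0.0, -1.39, -0.17] F [-1.6, 1.1, 1.5] op 0.0449
board [-0.0007  0.0044  0.1036] Fb [-1.76  0.78  1.5 ] M [0.14 0.69 0.05] [ 0.0004 -0.0051] 0.0031
```

Request:
{"method": "jog_arm", "body": {"rows": [[[0,0,0,0,0,0,0.0437],[0,0,0,0,0,0,0.0437]]], "newtons": 20}}

```text
time_s: 15.65
tool_pos: [0.5454, -0.2014, 0.1037]
orientation: [2.015, -2.409, -0.009]
wrist_force: [-2.1, -0.0, 2.3]
opening: 0.0437
```

```bash
python3 -c "
from h import *
chk()"
```

```text
15.65 pos [0.5454, -0.2014, 0.1037] j [-0.01, 0.02, -0.17, -0.0, -1.39, -0.17] F [-2.1, -0.0, 2.3] op 0.0437
board [-0.0006  0.0043  0.1037] Fb [-2.07 -0.39  2.27] M [ 0.06  0.51 -0.01] [ 0.0005 -0.005 ] 0.0032
```

Request:
{"method": "jog_arm", "body": {"rows": [[[0,0,0,0,0,0,0.042],[0,0,0,0,0,0,0.038],[0,0,0,0,0,0,0.035]]], "newtons": 30}}

```text
time_s: 16.02
tool_pos: [0.5454, -0.2014, 0.1037]
orientation: [2.015, -2.409, -0.009]
wrist_force: [-0.1, 0.3, 0.6]
opening: 0.044
```

```bash
python3 -c "
from h import *
chk()"
```

```text
16.02 pos [0.5454, -0.2014, 0.1037] j [-0.01, 0.02, -0.17, -0.0, -1.39, -0.17] F [-0.1, 0.3, 0.6] op 0.044
board [-0.0005  0.0043  0.1037] Fb [-0.13  0.24  0.55] M [ 0.1   0.21 -0.03] [ 0.0004 -0.0048] 0.0031
```

Request:
{"method": "jog_arm", "body": {"rows": [[[0,0,0,0,0,-0.002,0.035],[0,0,0,0,0,-0.004,0.035],[0,0,0,0,0,-0.006,0.035],[0,0,0,0,0,-0.008,0.035]]], "newtons": 40}}

```text
time_s: 16.52
tool_pos: [0.5455, -0.2014, 0.1118]
orientation: [2.015, -2.409, -0.009]
wrist_force: [0.1, 0.4, -2.5]
opening: 0.0434
```

```bash
python3 -c "
from h import *
chk()"
```

```text
16.52 pos [0.5455, -0.2014, 0.1118] j [-0.01, 0.02, -0.16, -0.0, -1.4, -0.17] F [0.1, 0.4, -2.5] op 0.0434
board [-0.0005  0.0043  0.1118] Fb [ 0.05  0.36 -2.47] M [ 0.05 -0.01 -0.01] [ 0.0004 -0.0049] 0.0032
```

Request:
{"method": "jog_arm", "body": {"rows": [[[0,0,0,0,0,-0.004,0.035],[0,0,0,0,0,-0.008,0.035],[0,0,0,0,0,-0.013,0.035],[0,0,0,0,0,-0.018,0.035],[0,0,0,0,0,-0.023,0.035],[0,0,0,0,0,-0.028,0.035],[0,0,0,0,0,-0.033,0.035],[0,0,0,0,0,-0.04,0.035],[0,0,0,0,0,-0.05,0.035],[0,0,0,0,0,-0.07,0.035],[0,0,0,0,0,-0.1,0.035],[0,0,0,0,0,-0.1,0.035]]]}}

```text
time_s: 18.02
tool_pos: [0.5472, -0.2024, 0.2163]
orientation: [-2.013, 2.407, 0.001]
wrist_force: [0.7, 0.4, -1.8]
opening: 0.0435
```

```bash
python3 - <<'E'
from h import *
chk()
s=state(); A=R.from_rotvec(s['orientation']).as_matrix()
c=wrist('w6'); W=cloud(c); np.save('W6.npy',W); T=(W-s['tool_pos'])@A
q=T[(abs(T[...,0])<.11)&(abs(T[...,1])<.02)&(T[...,2]>-.06)&(T[...,2]<.03)]
print(np.percentile(q,[.2,50,99.8],axis=0).round(4))
r=landmark_of('wrist','rail_mid'); print([((np.array(a['point'])-s['tool_pos'])@A).round(4).tolist()+[a['score']] for a in r[:2]])
read_camera('top')
r=landmark_of('top','rail_mid'); print([((np.array(a['point'])-s['tool_pos'])@A).round(4).tolist()+[a['score']] for a in r[:2]])
E
```

```text
18.02 pos [0.5472, -0.2024, 0.2163] j [-0.01, -0.01, 0.01, -0.0, -1.59, -0.17] F [0.7, 0.4, -1.8] op 0.0435
board [0.0014 0.0037 0.2163] Fb [ 0.65  0.48 -1.76] M [0.04 0.   0.02] [0.0005 0.0017] 0.0027
[[-2.510e-02 -1.990e-02 -3.520e-02]
 [ 3.790e-02  1.000e-04 -3.340e-02]
 [ 1.096e-01  1.990e-02 -1.020e-02]]
[[0.0001, -0.0014, -0.0213, 0.61]]
[[0.0012, 0.0001, -0.0144, 0.7]]
```

View pics/w6.png

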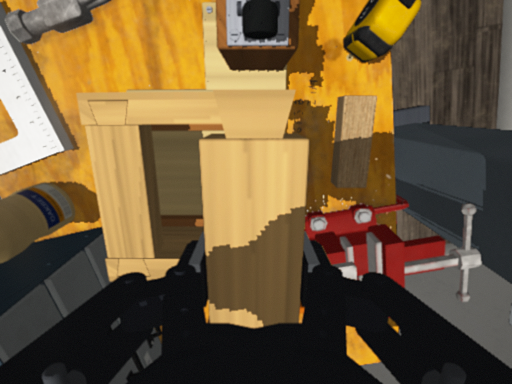

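```bash
python3 - <<'E'
from h import *
s=state(); A=R.from_rotvec(s['orientation']).as_matrix()
W=np.load('W6.npy'); T=(W-s['tool_pos'])@A
m=(abs(T[...,2]+.0342)<.0035)&(abs(T[...,1])<.03)
for y in np.arange(-.02,.021,.004):
    k=T[m&(abs(T[...,1]-y)<.002)]; print(round(y,3),len(k),k[:,0].max().round(4),k[:,0].min().round(4))
m=m&(T[...,0]>.03)
k=T[m]; kb=k[k[:,0]<.055]; print(np.polyfit(kb[:,0],kb[:,1],1), [ (np.percentile(kb[abs(kb[:,0]-x)<.003][:,1],[0.5,99.5])).round(4) for x in (.035,.042,.049)])
E
```

```text
-0.02 23 0.0658 -0.0197
-0.016 33 0.075 -0.022
-0.012 35 0.0827 -0.0108
-0.008 29 0.083 -0.0245
-0.004 28 0.0746 -0.0231
0.0 41 0.0812 -0.0167
0.004 51 0.0812 -0.026
0.008 39 0.0738 -0.0254
0.012 73 0.0819 -0.0213
0.016 99 0.0819 -0.0225
0.02 134 0.0657 -0.0242
[0.10925556 0.00189737] [array([-0.0231,  0.0209]), array([-0.023,  0.021]), array([-0.0227,  0.021 ])]
```

```bash
cat >> h.py <<'E'
def seat(dy=0,dz=0,mx=.0055,dx=0):
    Rt=Rtool(CY,45); mid=CO+RC@np.array([.0057+dx,dy,.0935+dz]); return mid-Rt@np.array([mx,0,-.0202]),Rt
E
python3 - <<'E'
from h import *
p,Rt=seat(-.008,.08); print(p,rel(p,Rt)); 
Rm=Rtool(0,20); print(rel([.55,-.09,.30],Rm))
E
```

```text
[0.61543514 0.01651094 0.15921644] [44.94, -7.01, -17.63, -0.2269, -0.0306, 0.0522]
[20.3, -1.55, -10.12, -0.111, 0.0159, -0.0887]
```

Request:
{"method": "jog_arm", "body": {"rows": [[[0,0,0,0,0,-0.045,0.035],[7,-1,-4,-0.03,0.005,-0.085,0.035],[13.5,-1.2,-7,-0.07,0.01,-0.09,0.035],[20,-1.6,-10,-0.11,0.014,-0.088,0.035],[27,-3.5,-13,-0.15,0.005,-0.075,0.035],[34,-5,-15.5,-0.19,-0.005,-0.05,0.035],[40,-6,-17,-0.215,-0.02,-0.02,0.035],[45,-7,-17.6,-0.227,-0.03,0.01,0.035],[45,-7,-17.6,-0.227,-0.031,0.04,0.035],[45,-7,-17.6,-0.227,-0.031,0.052,0.035],[45,-7,-17.6,-0.227,-0.031,0.052,0.035]]], "newtons": 50}}

```text
time_s: 19.6
tool_pos: [0.6157, 0.0162, 0.1588]
orientation: [-1.865, 1.614, -0.669]
wrist_force: [-0.5, 0.6, -1.9]
opening: 0.0435
```

```bash
cat >> h.py <<'E'
def cchk():
    s=st(); A=R.from_rotvec(s['orientation']).as_matrix(); mid=np.array(s['tool_pos'])+A@np.array([.0055,0,-.0202])
    print('mid-seat',((mid-CO)@RC-np.array([.0057,0,.0935])).round(4),'Fc',(np.array(s['wrist_force'])@RC).round(1),'rot err deg',np.degrees(R.from_matrix(A.T@Rtool(CY,45)).as_rotvec()).round(2))
    return s
E
python3 - <<'E'
from h import *
s=cchk(); A=R.from_rotvec(s['orientation']).as_matrix()
c=wrist('w7'); W=cloud(c); np.save('W7.npy',W)
c=read_camera('scene'); cv2.imwrite('pics/s7.png',cv2.resize(c['pixels'][100:280,100:300],None,fx=3.3,fy=3.3,interpolation=cv2.INTER_CUBIC))
for t in ['cradle','cradle_seat','rail_mid']:
    r=landmark_of('wrist',t); print(t,[((np.array(a['point'])-CO)@RC).round(4).tolist()+[round(a['score'],2)] for a in r[:2]])
E
```

```text
19.6 pos [0.6157, 0.0162, 0.1588] j [0.45, -0.59, -0.88, 0.42, -0.56, -0.58] F [-0.5, 0.6, -1.9] op 0.0435
mid-seat [ 0.0002 -0.0083  0.0796] Fc [-0.4  0.6 -1.9] rot err deg [ 0.02 -0.08 -0.  ]
cradle [[-0.0041, 0.0075, 0.0002, 0.93]]
cradle_seat [[0.0019, -0.001, 0.0934, 0.85]]
rail_mid [[0.0069, -0.0047, 0.1768, 0.74]]
```

View pics/w7.png

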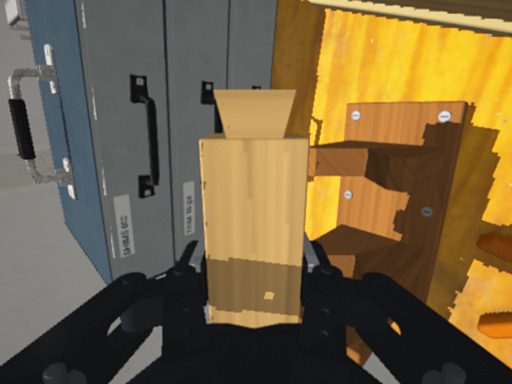

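View pics/s7.png

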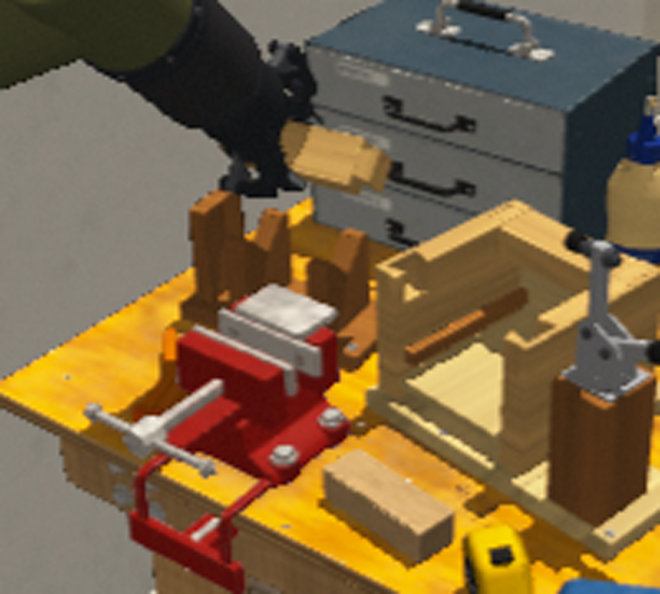

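Request:
{"method": "jog_arm", "body": {"rows": [[[0,0,0,0,0.013,0.013,0.035],[0,0,0,0,0.025,0.025,0.035],[0,0,0,0,0.034,0.034,0.035],[0,0,0,0,0.04,0.04,0.035],[0,0,0,0,0.046,0.046,0.035],[0,0,0,0,0.05,0.05,0.035],[0,0,0,0,0.05,0.05,0.035]]]}}

```text
time_s: 20.72
tool_pos: [0.6165, 0.0165, 0.09]
orientation: [-1.863, 1.612, -0.67]
wrist_force: [0.6, -0.9, -2.5]
opening: 0.0435
```

```bash
python3 -c "
from h import *
cchk()"
```

```text
20.73 pos [0.6165, 0.0165, 0.09] j [0.41, -0.53, -1.01, 0.55, -0.37, -0.71] F [0.6, -0.9, -2.5] op 0.0435
mid-seat [ 0.001  -0.0081  0.0107] Fc [ 0.5 -0.9 -2.5] rot err deg [-0.13 -0.04 -0.03]
```

Request:
{"method": "jog_arm", "body": {"rows": [[[0,0,0,0,0.003,0.003,0.035],[0,0,0,-0.002,0.005,0.005,0.035],[0,0,0,-0.004,0.005,0.005,0.035],[0,0,0,-0.005,0.005,0.005,0.035],[0,0,0,-0.005,0.005,0.005,0.035]]]}}

```text
time_s: 21.35
tool_pos: [0.6159, 0.0217, 0.0831]
orientation: [-1.863, 1.612, -0.67]
wrist_force: [-0.8, 0.1, -1.7]
opening: 0.0432
```

```bash
python3 -c "
from h import *
cchk()"
```

```text
21.35 pos [0.6159, 0.0217, 0.0831] j [0.42, -0.52, -1.03, 0.59, -0.35, -0.76] F [-0.8, 0.1, -1.7] op 0.0432
mid-seat [ 0.0011 -0.003   0.0039] Fc [-0.8  0.2 -1.7] rot err deg [-0.15 -0.03 -0.02]
```

Now creep towards the stop.

Request:
{"method": "jog_arm", "body": {"rows": [[[0,0,0,-0.001,0,0,0.035],[0,0,0,-0.002,0,0,0.035],[0,0,0,-0.002,0,0,0.035]]]}}

```text
time_s: 21.72
tool_pos: [0.6156, 0.0229, 0.0833]
orientation: [-1.862, 1.613, -0.671]
wrist_force: [1.5, -5.2, -1.7]
opening: 0.0435
```

```bash
python3 -c "
from h import *
cchk()"
```

```text
21.73 pos [0.6156, 0.0229, 0.0833] j [0.42, -0.52, -1.03, 0.6, -0.35, -0.77] F [1.5, -5.2, -1.7] op 0.0435
mid-seat [ 0.001  -0.0017  0.004 ] Fc [ 0.8 -5.4 -1.7] rot err deg [-0.14 -0.11 -0.07]
```

Request:
{"method": "jog_arm", "body": {"rows": [[[0,0,0,-0.001,0,0,0.035],[0,0,0,-0.001,0,0,0.035]]]}}

```text
time_s: 21.98
tool_pos: [0.6154, 0.0228, 0.0833]
orientation: [-1.861, 1.616, -0.672]
wrist_force: [3.3, -5.6, -1.0]
opening: 0.0433
```

```bash
python3 -c "
from h import *
cchk()"
```

```text
21.98 pos [0.6154, 0.0228, 0.0833] j [0.42, -0.52, -1.03, 0.6, -0.35, -0.77] F [3.3, -5.6, -1.0] op 0.0433
mid-seat [ 0.0008 -0.0017  0.0041] Fc [ 2.4 -6.  -1. ] rot err deg [-0.1  -0.21 -0.15]
```

Request:
{"method": "jog_arm", "body": {"rows": [[[0,0,0,-0.001,0,0,0.035],[0,0,0,-0.001,0,0,0.035]]]}}

```text
time_s: 22.22
tool_pos: [0.6152, 0.0228, 0.0834]
orientation: [-1.86, 1.618, -0.673]
wrist_force: [3.0, -4.9, -1.9]
opening: 0.0434
```

```bash
python3 -c "
from h import *
cchk()"
```

```text
22.23 pos [0.6152, 0.0228, 0.0834] j [0.42, -0.53, -1.04, 0.61, -0.35, -0.78] F [3.0, -4.9, -1.9] op 0.0434
mid-seat [ 0.0006 -0.0017  0.0041] Fc [ 2.2 -5.3 -1.9] rot err deg [-0.07 -0.3  -0.21]
```

Request:
{"method": "jog_arm", "body": {"rows": [[[0,-0.3,-0.2,0.0008,0,0,0.035],[0,-0.3,-0.2,0.0008,0.001,0.001,0.035],[0,-0.3,-0.2,0.0008,0.002,0.002,0.035],[0,-0.3,-0.2,0.0008,0.002,0.002,0.035]]]}}

```text
time_s: 22.72
tool_pos: [0.6154, 0.0222, 0.0809]
orientation: [-1.864, 1.611, -0.669]
wrist_force: [-4.4, 0.7, 1.6]
opening: 0.0435
```

```bash
python3 -c "
from h import *
cchk()"
```

```text
22.73 pos [0.6154, 0.0222, 0.0809] j [0.42, -0.52, -1.04, 0.6, -0.34, -0.76] F [-4.4, 0.7, 1.6] op 0.0435
mid-seat [ 0.0008 -0.0023  0.0016] Fc [-4.2  1.3  1.6] rot err deg [-0.1   0.01  0.01]
```

Request:
{"method": "jog_arm", "body": {"rows": [[[0,0,0,0,0.0007,0.0007,0.035],[0,0,0,0,0.0007,0.0007,0.035]]]}}

```text
time_s: 22.98
tool_pos: [0.6155, 0.0222, 0.0809]
orientation: [-1.863, 1.611, -0.67]
wrist_force: [-17.2, -1.0, 8.6]
opening: 0.0436
```

```bash
python3 -c "
from h import *
cchk()"
```

```text
22.98 pos [0.6155, 0.0222, 0.0809] j [0.41, -0.52, -1.04, 0.6, -0.34, -0.77] F [-17.2, -1.0, 8.6] op 0.0436
mid-seat [ 0.0008 -0.0024  0.0016] Fc [-17.2   1.5   8.6] rot err deg [-0.17 -0.01  0.01]
```

Request:
{"method": "jog_arm", "body": {"rows": [[[0,0,0,0,0,-0.0008,0.035],[0,0,0,0,0.0008,-0.0008,0.035],[0,0,0,0,0.0014,-0.0006,0.035]]]}}

```text
time_s: 23.35
tool_pos: [0.614, 0.0221, 0.0799]
orientation: [-1.863, 1.611, -0.67]
wrist_force: [0.8, 1.1, -1.4]
opening: 0.0433
```

```bash
python3 -c "
from h import *
cchk()"
```

```text
23.35 pos [0.614, 0.0221, 0.0799] j [0.42, -0.53, -1.04, 0.6, -0.34, -0.77] F [0.8, 1.1, -1.4] op 0.0433
mid-seat [-0.0007 -0.0023  0.0006] Fc [ 0.9  0.9 -1.4] rot err deg [-0.14 -0.01  0.02]
```

Request:
{"method": "jog_arm", "body": {"rows": [[[0,0,0,0,0.0007,0,0.035],[0,0,0,0,0.0007,0,0.035]]]}}

```text
time_s: 23.6
tool_pos: [0.6137, 0.0221, 0.0797]
orientation: [-1.863, 1.61, -0.67]
wrist_force: [1.4, -0.2, -1.6]
opening: 0.0432
```

```bash
python3 -c "
from h import *
cchk()"
```

```text
23.6 pos [0.6137, 0.0221, 0.0797] j [0.42, -0.53, -1.04, 0.6, -0.34, -0.77] F [1.4, -0.2, -1.6] op 0.0432
mid-seat [-0.001  -0.0022  0.0004] Fc [ 1.4 -0.4 -1.6] rot err deg [-0.17  0.01  0.03]
```

Request:
{"method": "jog_arm", "body": {"rows": [[[0,0,0,0,0.001,0,0.035],[0,0,0,0,0.001,0,0.035]]]}}

```text
time_s: 23.85
tool_pos: [0.6134, 0.0223, 0.08]
orientation: [-1.862, 1.609, -0.671]
wrist_force: [4.9, -1.0, 0.3]
opening: 0.0437
```

```bash
python3 -c "
from h import *
cchk()"
```

```text
23.85 pos [0.6134, 0.0223, 0.08] j [0.42, -0.53, -1.05, 0.6, -0.34, -0.77] F [4.9, -1.0, 0.3] op 0.0437
mid-seat [-0.0012 -0.002   0.0007] Fc [ 4.7 -1.7  0.3] rot err deg [-0.26  0.03  0.03]
```

Request:
{"method": "jog_arm", "body": {"rows": [[[0,0,0,0,0.0003,0.0006,0.035],[0,0,0,0,0.0003,0.0006,0.035]]]}}

```text
time_s: 24.1
tool_pos: [0.6138, 0.0224, 0.0796]
orientation: [-1.862, 1.609, -0.671]
wrist_force: [2.3, -1.1, 1.1]
opening: 0.0433
```

```bash
python3 -c "
from h import *
cchk()"
```

```text
24.1 pos [0.6138, 0.0224, 0.0796] j [0.41, -0.53, -1.05, 0.61, -0.34, -0.77] F [2.3, -1.1, 1.1] op 0.0433
mid-seat [-0.0009 -0.0019  0.0003] Fc [ 2.1 -1.4  1.1] rot err deg [-0.29  0.04  0.03]
```

Request:
{"method": "jog_arm", "body": {"rows": [[[0,0,0,0,0,0.0005,0.035],[0,0,0,0,0,0.0005,0.035],[0,0,0,0,0,0.0005,0.044],[0,0,0,0,0,0.0005,0.0455],[0,0,0,0,0,0.0005,0.047],[0,0,0,0,0,0.0005,0.05],[0,0,0,0,0,0.0005,0.06],[0,0,0,0,0,0.0005,0.07],[0,0,0,0,0,0.0005,0.07]]]}}

```text
time_s: 25.22
tool_pos: [0.6141, 0.0224, 0.0792]
orientation: [-1.862, 1.608, -0.671]
wrist_force: [1.1, 0.1, -0.1]
opening: 0.07
```

```bash
python3 - <<'E'
from h import *
s=cchk(); 
c=wrist('w8')
c=read_camera('scene'); cv2.imwrite('pics/s8.png',cv2.resize(c['pixels'][100:280,100:300],None,fx=3.3,fy=3.3,interpolation=cv2.INTER_CUBIC))
E
```

```text
25.23 pos [0.6141, 0.0224, 0.0792] j [0.41, -0.53, -1.05, 0.61, -0.34, -0.77] F [1.1, 0.1, -0.1] op 0.07
mid-seat [-0.0005 -0.0019 -0.    ] Fc [ 1.1 -0.1 -0.1] rot err deg [-0.29  0.03  0.04]
```

View pics/w8.png

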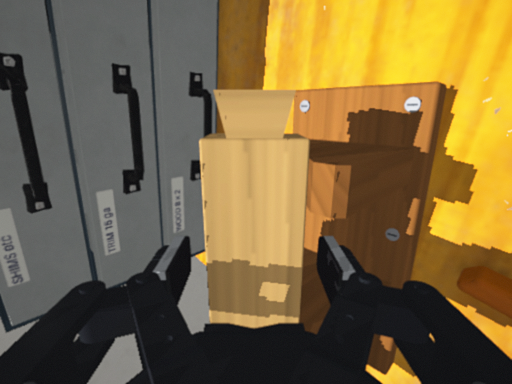

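Fingers are clear on both sides; the rail (px 205–305) lies in the V. Retreat straight back along the tool axis.

Request:
{"method": "jog_arm", "body": {"rows": [[[0,0,0,0,0,-0.01,0.07],[0,0,0,0,0,-0.03,0.07],[0,0,0,0,0,-0.06,0.07],[0,0,0,0,0,-0.09,0.07],[0,0,0,0,-0.01,-0.12,0.07],[0,0,0,0,-0.05,-0.13,0.07],[0,0,0,0,-0.08,-0.14,0.07],[0,0,0,0,-0.08,-0.14,0.07]]]}}

```text
time_s: 26.32
tool_pos: [0.5723, 0.0165, 0.2377]
orientation: [-1.859, 1.607, -0.673]
wrist_force: [-0.1, 0.2, -1.2]
opening: 0.0702
```

```bash
python3 - <<'E'
from h import *
s=cchk(); 
c=wrist('w9'); W=cloud(c); L=(W-CO)@RC
for y in np.arange(-.06,.075,.02):
    k=L[(abs(L[...,1]-y)<.004)&(L[...,2]>.05)&(L[...,2]<.14)&(abs(L[...,0])<.04)]
    if len(k): i=np.argmax(k[:,2]); print(round(y,3),k[i].round(4))
for x in (-.02,-.015,-.01,-.005,0,.005):
    k=L[(abs(L[...,0]-x)<.002)&(L[...,1]>.03)&(L[...,1]<.1)&(L[...,2]>.09)]
    k=k[np.argsort(k[:,1])]; print(x,[(round(a[1],3),round(a[2],3)) for a in k[::max(1,len(k)//14)]])
m=(L[...,2]>.075)&(abs(L[...,0])<.045)&(abs(L[...,1])<.074)
q=L[m]; 
# fit top face plane (normal ~(-s,0,c))
n0=np.array([-.7071,0,.7071]); d=q@n0; h=np.histogram(d,bins=40); i=np.argmax(h[0]); qq=q[(d>h[1][i]-.002)&(d<h[1][i+1]+.002)]
ce=qq.mean(0); n=np.linalg.svd(qq-ce,full_matrices=False)[2][2]; n*=np.sign(n[2]); print('n',n.round(3),'tilt',np.arccos(n[2]).round(3))
for cam in ('wrist','top','scene'):
    if cam!='wrist': c=read_camera(cam); cv2.imwrite(f'pics/{cam}9.png',c['pixels'])
    for t in ['rail_mid','cradle','cradle_seat','offcut_mid','handle_grip']:
        r=landmark_of(cam,t); print(cam,t,[((np.array(a['point'])-CO)@RC).round(4).tolist()+np.round(a['point'],3).tolist()+[round(a['score'],2)] for a in r[:1]])
E
```

```text
26.32 pos [0.5723, 0.0165, 0.2377] j [0.53, -0.78, -0.84, 0.38, -0.8, -0.55] F [-0.1, 0.2, -1.2] op 0.0702
mid-seat [-0.0428 -0.0018  0.1583] Fc [-0.1  0.3 -1.2] rot err deg [-0.48  0.06 -0.  ]
-0.06 [ 0.009  -0.0574  0.1182]
-0.04 [ 0.0081 -0.038   0.1189]
-0.02 [ 0.0099 -0.0192  0.1186]
0.0 [0.0093 0.     0.1189]
0.02 [0.0094 0.0174 0.1183]
0.04 [0.0096 0.0438 0.1185]
0.06 [-0.008   0.0566  0.1023]
-0.02 [(np.float64(0.032), np.float64(0.091)), (np.float64(0.033), np.float64(0.091)), (np.float64(0.036), np.float64(0.09)), (np.float64(0.037), np.float64(0.09)), (np.float64(0.038), np.float64(0.092)), (np.float64(0.038), np.float64(0.091)), (np.float64(0.039), np.float64(0.09)), (np.float64(0.039), np.float64(0.091)), (np.float64(0.04), np.float64(0.092)), (np.float64(0.04), np.float64(0.091)), (np.float64(0.047), np.float64(0.09)), (np.float64(0.054), np.float64(0.09))]
-0.015 [(np.float64(0.03), np.float64(0.092)), (np.float64(0.031), np.float64(0.093)), (np.float64(0.033), np.float64(0.096)), (np.float64(0.035), np.float64(0.092)), (np.float64(0.037), np.float64(0.091)), (np.float
[... 3087 characters left out ...]
op rail_mid [[0.0061, -0.0037, 0.0956, 0.602, 0.013, 0.096, 0.94]]
top cradle [[-0.0024, -0.0028, 0.0014, 0.593, 0.013, 0.001, 0.81]]
top cradle_seat [[-0.0007, 0.0042, 0.096, 0.594, 0.02, 0.096, 0.89]]
top offcut_mid [[-0.2011, -0.2083, 0.014, 0.426, -0.219, 0.014, 0.97]]
top handle_grip [[-0.1562, -0.4241, 0.186, 0.502, -0.426, 0.186, 0.45]]
scene rail_mid [[0.0025, -0.003, 0.0925, 0.598, 0.014, 0.092, 0.61]]
scene cradle [[0.0001, 0.0006, 0.0032, 0.595, 0.017, 0.003, 0.84]]
scene cradle_seat [[-0.0034, 0.0008, 0.0899, 0.592, 0.016, 0.09, 0.6]]
scene offcut_mid [[-0.206, -0.2065, 0.0163, 0.421, -0.218, 0.016, 0.93]]
scene handle_grip [[-0.1554, -0.4294, 0.1918, 0.503, -0.431, 0.192, 0.73]]
```

View pics/w9.png

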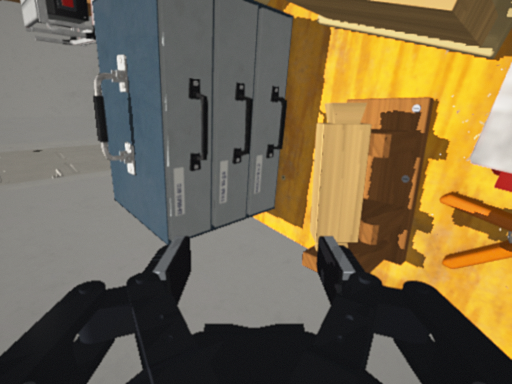

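View pics/scene9.png

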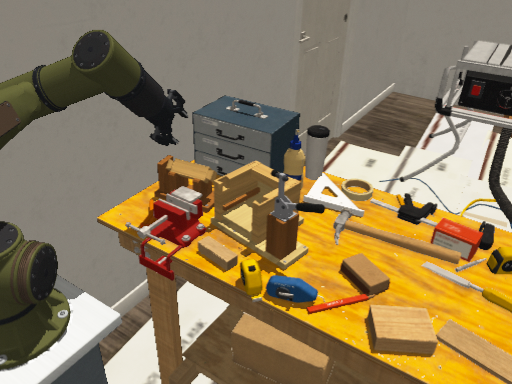

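```bash
python3 - <<'E'
from h import *
c=read_camera('top'); L=(cloud(c)-CO)@RC; I=c['pixels']
m=(L[...,2]>.085)&(abs(L[...,0])<.05)&(abs(L[...,1])<.12)
q=L[m]; 
for x in (-.02,-.012,-.006,0,.006,.012,.02):
    k=q[abs(q[:,0]-x)<.003]; k=k[np.argsort(k[:,1])]; print(x,'min',k[0,1].round(4),[(int(a[1]*1000),int(a[2]*1000)) for a in k if a[1]>.05])
v,u=np.where(m); a=I[v.min()-12:v.max()+12,u.min()-12:u.max()+12]; cv2.imwrite('pics/tz.png',cv2.resize(a,None,fx=7,fy=7,interpolation=cv2.INTER_CUBIC))
E
```

```text
-0.02 min -0.0591 [(76, 98), (76, 85), (77, 97), (77, 108), (77, 107), (79, 112), (80, 109), (82, 111), (83, 111), (85, 113), (87, 106), (88, 110), (89, 108), (91, 115), (92, 110)]
-0.012 min -0.076 [(76, 107), (77, 103), (78, 112), (79, 110), (80, 115), (81, 112), (83, 116), (84, 113), (87, 112), (88, 111), (90, 112), (91, 111), (92, 105), (93, 115), (95, 109)]
-0.006 min -0.0782 [(73, 103), (75, 98), (76, 108), (77, 102), (77, 114), (78, 108), (81, 112), (81, 110), (84, 112), (84, 109), (87, 111), (90, 113), (92, 116), (96, 101)]
0 min -0.0786 [(72, 104), (74, 99), (77, 113), (78, 96), (78, 105), (79, 115), (81, 107), (83, 111), (84, 111), (87, 109), (89, 101), (90, 111), (90, 110), (92, 115), (93, 110)]
0.006 min -0.0782 [(66, 115), (71, 109), (71, 108), (73, 112), (74, 109), (77, 109), (78, 106), (78, 94), (79, 113), (80, 112), (82, 113), (82, 113), (86, 113), (86, 110), (88, 116), (88, 114), (90, 109), (93, 109), (93, 106)]
0.012 min -0.0778 [(67, 110), (68, 107), (70, 111), (73, 110), (75, 115), (76, 110), (78, 118), (79, 109), (82, 112), (82, 112), (84, 114), (85, 110), (86, 110), (88, 112), (91, 113), (92, 108)]
0.02 min -0.0778 [(69, 98), (70, 97), (71, 104), (73, 94), (74, 105), (76, 109), (76, 109), (78, 114), (78, 112), (81, 114), (81, 111), (84, 115), (84, 112), (88, 111), (88, 109), (89, 115), (92, 107), (93, 112), (94, 112), (95, 106)]
```

View pics/tz.png

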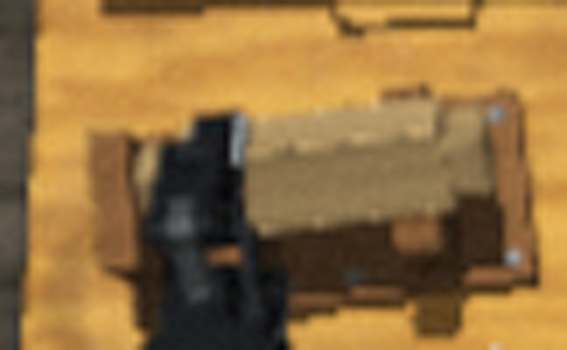

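```bash
python3 -c "
from h import *
st(); print(job_done())"
```

```text
27.27 pos [0.5714, 0.0162, 0.2346] j [0.53, -0.78, -0.84, 0.38, -0.8, -0.55] F [0.3, 0.0, 0.5] op 0.07
the job is handed in; nothing more can be done
None
```

I handed the job in at about 27 s. The rail lies in the cradle's V with a long edge up, the clamp is open and the offcut is flat on the bench. The handover itself reported no verdict.

What I did:
- **Offcut:** I laid it on the bench near (0.42, -0.22), roughly 0.29 m from the cradle.
- **Clamp:** I pushed the handle over with shut fingers. Grip positions seen by the cameras put it between 1.16 and 1.2 rad.
- **Lift:** I closed on the rail in small steps, with about 2 N of side force on the wrist, and lifted it straight up. The wrist felt only the rail's weight on the way.
- **Laying the rail:** I tipped it 45 degrees and lowered it near the V. I crept it to the stop until the wrist felt about 5 N, backed off just under 1 mm, seated it and let go. The highest wrist force while seating was about 19 N.

Last checks:
- **Seating:** the rail's face measures 0.772 rad from vertical, and its upper edge is at 118.5 mm against 118.9 mm expected.
- **Gap to the stop:** by touch it is under 1 mm. The coarser top-camera depth suggested about 2 mm, still within the 4 mm allowed. The cameras disagreed by about 2 mm along the cradle, so I trusted the touch.
- **Other tools:** they look unmoved in the last scene picture. I did not measure their positions again.

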